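# Square the sample carrier into the inspection fixture

## Task

Push the black sample carrier across the fixture plate until its far long edge lies flush along the fence and its end is hard up against the steel stop block, which may be clamped at either end of the fence. Only push it, with the fingertips or the outside of the fingers: do not lift or tip it, do not touch the samples sitting in it, and leave the loose things around it where they are. Finish with the hand clear of everything.

Things in the scene. Friction and masses are not known exactly. Their poses are not given: they have to be found in the camera images.
- nest: Fixed inspection fixture: grey tooling plate 300 (x) x 460 (y) mm on two profiles, its top 32 mm above the bench. Origin: bench level under the plate's centre; x square to the fence, away from the robot; y along the fence; z up. The fence, an aluminium profile 30 mm deep (x), 440 long, 30 high, lies on the plate, its front face at x = +80 mm. Place and yaw (up to 0.2 rad) vary.
- stop: Fixed steel stop block clamped to the fence near its left (+y) or right (-y) end. Origin: at plate-top level, on the fence's centre line, at the block's mid-thickness; axes as the fixture's. The block is 24 mm thick in y (faces at y = -12 and +12 mm), stands 60 mm out of the fence's front face (own x = -75 to -15 mm), 36 mm high above the plate; its clamp screw reaches 42 mm.
- barlight: Black LED bar light, 70 mm long, bracketed on and behind the fence at the end away from the stop block, top 56 mm above the plate; nothing of it stands in front of the fence. It is fixed and is not a stop. Origin like the stop's: plate-top level, on the fence's centre line.
- carrier: Sample carrier: loose black plastic plate 100 (x) x 140 (y) x 16 mm, 0.25 to 0.45 kg, lying on the fixture plate, askew by up to 0.35 rad to the fence. Origin: centre of its underside; x points to its far long edge (x = +50 mm), which belongs against the fence; ends at y = -70 and +70 mm. Six 6 mm deep pockets at x = +-22, y = -44, 0, +44 mm; four hold samples.
- far_left (a point): Point on the carrier's far long edge face, 65 mm to +y of its middle, 8 mm above its underside; must come up to the fence's front face.
- far_right (a point): Point on the carrier's far long edge face, 65 mm to -y of its middle, 8 mm above its underside; must come up to the fence's front face.
- end_left (a point): Point on the carrier's +y end face, 25 mm from the far long edge, 8 mm above its underside; must come up to the stop block if the block is at the left (+y) end.
- end_right (a point): Point on the carrier's -y end face, 25 mm from the far long edge, 8 mm above its underside; must come up to the stop block if the block is at the right (-y) end.
- sample1: Aluminium sample disc 26 mm in diameter, 11.5 mm high, loose in a pocket of the carrier (near row, right), standing 5.5 mm proud. Origin: centre of its underside.
- sample2: The same, in the pocket of the near row, left.
- sample3: The same, in the pocket of the far row, middle.
- sample4: The same, in the pocket of the far row, left.
- lens: Bystander: a black camera lens, 34 mm in diameter, 48 mm high, standing on the fixture plate's near left corner. Origin: centre of its underside.
- spare: Bystander: a spare sample disc, 26 mm in diameter, 11.5 mm high, lying on the fixture plate's near right corner. Origin: centre of its underside.
- mouse: Bystander: a black computer mouse, 112 x 62 x 36 mm, on the bench to the left of the fixture. Origin: centre of its underside.
- driver: Bystander: a screwdriver 170 mm long lying on the bench to the right of the fixture. Origin: on the bench under its middle.

How it is judged:
At the end, for the whole second after the job is handed in: The carrier lies flat and at rest on the fixture plate, both ends of its far long edge within 2.5 mm of the fence's front face and its end face within 2.5 mm of the stop block's face, with the samples still in their pockets (x of each of far_left, far_right in the frame of nest above 0.0775 m and x of carrier in the frame of nest below 0.034 m and angle between carrier's own z axis and vertical below 0.03 rad and z of carrier in the frame of nest below 0.035 m and ((y of stop in the frame of nest above 0 m and y of end_left in the frame of stop between -0.0145 and -0.009 m) or (y of stop in the frame of nest below 0 m and y of end_right in the frame of stop between 0.009 and 0.0145 m)) and linear speed of carrier below 0.005 m/s and z of each of sample1, sample2, sample3, sample4 in the frame of carrier below 0.013 m); the robot touches nothing.
It fails at once if the carrier is lifted more than 6 mm off the plate or tipped by more than 0.1 rad (z of carrier in the frame of nest above 0.038 m or angle between carrier's own z axis and vertical above 0.1 rad).
It fails at once if a sample in the carrier is touched by the hand (contact force between the fingers and sample1 above 0.5 N or contact force between the fingers and sample2 above 0.5 N or contact force between the fingers and sample3 above 0.5 N or contact force between the fingers and sample4 above 0.5 N).
It fails at once if a sample comes out of its pocket (z of any of sample1, sample2, sample3, sample4 in the frame of carrier above 0.015 m).
It fails at once if a loose thing beside the work is shifted by more than 15 mm (distance of any of lens, spare, mouse, driver from where it was at the start of the episode above 0.015 m).
It also fails if it takes over 59 s, if anything falls off the work surface, if the arm or the gripper's body presses on something with over 40 N, if the wrist force passes 120 N, or if a joint passes its speed limit or range.

## Robot

A 6-joint arm with a two-finger parallel gripper is mounted at the origin on the work surface. World frame = base frame: x ahead of the robot, y to its left, z up, the work surface at z = 0. Lengths are in m, angles in rad, forces in N, time in s.
With the tool pointing down it reaches from about 0.425 to 0.95 m from the base axis. Payload 3.5 kg.
Tool frame: the origin (TCP) lies on the centre line of the jaws, within the pads' length; the fingertips stand 17 mm ahead of it and the grasp point (between the pads) lies 2 mm behind it; z points along the fingers, y is the line along which they close (so a half turn about z gives the same grasp; the last joint's range is limited). The gripper opens to 85 mm and grips with 20 to 120 N. Pads are 22 mm wide; open, the fingers measure 114 mm over their backs; the gripper's body (76 mm by 85 mm) begins 54 mm behind the grasp point. The pads swing forward as they close: fully open they stand 13 mm farther back than shut.
Start: joints at [-1.419, 0.286, 1.577, -0, 1.279, -0.15], TCP at [0.201, -0.644, 0.248] pointing down, gripper open.
Joint ranges: [-2.77, 2.77], [-0.9, 2.22], [0.21, 2.48], [-1.53, 4.67], [0.24, 2.81], [-2.84, 2.84]. Speed limits (rad/s): [2.79, 2.79, 3.14, 3.14, 3.14, 3.14].

## Interface

Orientations are given as a unit quaternion [x, y, z, w].
In Python, from plant import ctrl gives the robot as it stands. The module is installed in compiled form; this text tells all that it offers.
- The arm moves only by the tool drive_tool, never from a script. Its argument "moves" is a list of rows, each a list of 3 entries, a list of its own where there are three numbers: the turn, a rotation vector about the tool's x, y, z in rad, then the shift along the tool's x, y, z in m, then the finger opening in m, from 0 to 0.0854. A call has 1 to 5 rows; each row shifts and turns the commanded pose from where the row before left it, along the tool's axes as they then stand; what a row does not reach is not made up. A row lasts 1/8 s, in which the tool goes at most 62.5 mm and 10.7 degrees, less where a joint would pass 70% of its speed; a pose out of reach is approached as far as the arm can. A call with a gripper value outside its range is refused whole. The fingers move at their own pace and stop on an object; "grip_force" is the grip in N (left out, the last holds). Time passes only in rows, so rows that do not move let the fingers close. It gives the time, the measured TCP pose, the force, the opening and the grip force at its end, in the units of the state.
- ctrl.get_state(): the state, without advancing time (a new reading comes with each control period).
- ctrl.read_camera(name): name is "scene" or "top" or "wrist"; returns a dict with "image" (480x640x3 uint8, red, green, blue), "fx", "fy", "cx", "cy" (pixels), "R" (3x3) and "t" (3): a world point X has camera coordinates R X + t. Camera axes: x right, y down, z forward; pixel columns grow to the right and rows downward; lengths in m; the calibration is good to about 2 mm. The wrist camera is an equidistant fisheye: a pixel r from the principal point sees the ray r / f radians off the axis. A picture is of the moment at which its call begins. There is no depth.
- ctrl.sign_off(): hands the job in; it is judged then, once.
The state is a dict: "time": time; "qpos": joint angles; "dq": joint speeds; "joint_efforts": joint torques, N m; "eef_pos": TCP position; "tcp_rot": TCP orientation; "contact_force": force on the tool from outside, world axes, zero at the start; "wrist_torque": the same for the moment, N m; "opening": opening from 0.0 (shut) to 1.0 (fully open); "finger_force": force on a finger pad.
Only numpy, scipy, OpenCV 4.12 (cv2) and the standard library are available. Lean on these libraries where they do the work, as an engineer would, in place of code of your own. Each camera call takes 0.05 s, during which the arm holds its last target. There are 200 camera calls.

## Working session

There is one attempt and no reset: what is moved stays moved. The work goes in short steps, Python scripts to look and compute and a tool call to move; the robot and the scene stay as the last step left them, time stands still between calls to the robot, and variables do not carry over. Pictures are saved under pics/ and viewed, at most 10 in all, crops included, and the job is handed in when it is done.

Besides the shell and the picture viewer there is one more tool, called by a JSON object that holds its "fn" and its "kwargs". drive_tool: Moves the arm, as the interface text tells. Its arguments: {"type":"object","properties":{"moves":{"type":"array","items":{"type":"array"}},"grip_force":{"type":"number"}},"required":["moves"]}

```bash
mkdir -p pics; python3 - <<'E'
from plant import ctrl
import cv2,json,numpy as np
for n in ("scene","top"):
    c=ctrl.read_camera(n); cv2.imwrite(f"pics/{n}0.png",c["image"][:,:,::-1])
    np.savez(f"{n}0.npz",**c)
    print(n,c["fx"],c["fy"],c["cx"],c["cy"],np.round(c["R"],4).tolist(),np.round(c["t"],4).tolist())
print(ctrl.get_state())
E
```

```text
scene 585.7224463063601 585.7224463063601 324.3730548050257 241.945322373857 [[0.2758, 0.9612, 0.0025], [0.7556, -0.2152, -0.6187], [-0.5941, 0.1726, -0.7857]] [-0.2035, -0.4148, 1.5444]
top 459.2181404435972 459.2181404435972 320.0844378857876 238.19625231009212 [[0.0142, -0.9999, -0.0063], [-0.9835, -0.0128, -0.1802], [0.1801, 0.0087, -0.9836]] [0.0326, 0.5974, 0.8896]
{'time': 0.1, 'qpos': array([-1.41899279e+00,  2.87097970e-01,  1.57803785e+00, -1.68083765e-05,
        1.27861524e+00, -1.49974277e-01]), 'dq': array([-0.00066968, -0.00034608, -0.00220692,  0.00204428, -0.00152363,
        0.00264233]), 'joint_efforts': array([ 6.99271186e-04, -4.07296550e+01, -2.93700886e+01, -1.32770328e-04,
        3.41823878e-03, -4.06222810e-06]), 'eef_pos': array([ 0.20057716, -0.64391941,  0.24706761]), 'tcp_rot': array([ 9.88636909e-01,  1.50319315e-01, -9.03245321e-06, -1.07919448e-03]), 'contact_force': array([-0.5673172 ,  0.19007437, -0.20405502]), 'wrist_torque': array([ 0.01932527, -0.02882183, -0.01577829]), 'finger_force': 0.0, 'opening': 1.0036039565445714}
```

View pics/top0.png

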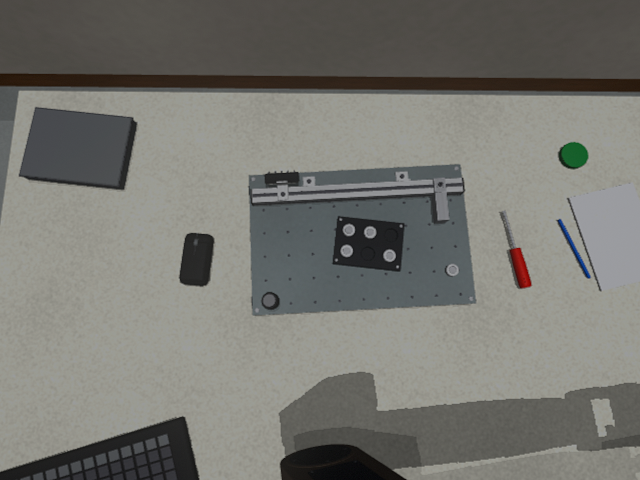

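View pics/scene0.png

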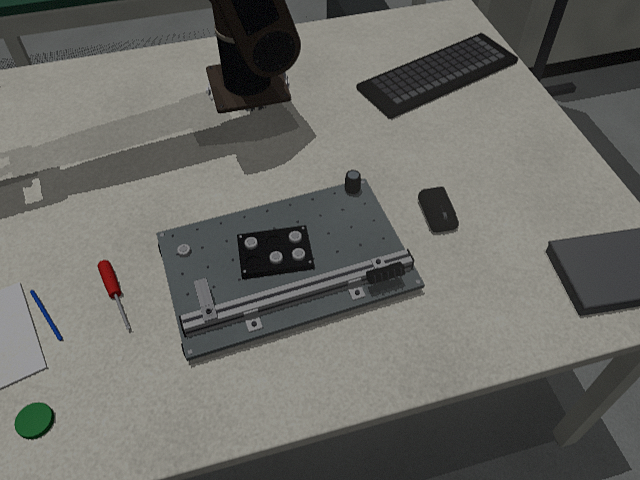

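The top view shows the plate with corners near (249,176), (460,165), (475,302) and (253,314). The stop is at the right (-y) end near (440,200), and the bar light is at the left. The carrier corners are near (338,217), (405,223), (400,271) and (333,264). The scene view agrees. Next I'll measure these precisely.

```bash
cat > h.py <<'E'
import numpy as np,cv2
from scipy.optimize import least_squares
def proj(c,X):
    P=np.asarray(X)@c["R"].T+c["t"]; return np.c_[c["fx"]*P[:,0]/P[:,2]+c["cx"],c["fy"]*P[:,1]/P[:,2]+c["cy"]]
def place(p,X):
    x,y,a=p; X=np.asarray(X,float); c,s=np.cos(a),np.sin(a)
    return np.c_[x+c*X[:,0]-s*X[:,1],y+s*X[:,0]+c*X[:,1],X[:,2]]
def ray(c,uv,z):
    d=c["R"].T@np.array([(uv[0]-c["cx"])/c["fx"],(uv[1]-c["cy"])/c["fy"],1]); o=-c["R"].T@c["t"]
    return o+d*(z-o[2])/d[2]
def fit(obs,p0):  # obs: list of (cam, model pts, pixels)
    f=lambda p:np.concatenate([(proj(c,place(p,X))-uv).ravel() for c,X,uv in obs])
    r=least_squares(f,p0,loss="soft_l1"); return r.x,f(r.x)
PL=[[.15,.23,.032],[.15,-.23,.032],[-.15,-.23,.032],[-.15,.23,.032]]
CA=[[.05,.07,.048],[.05,-.07,.048],[-.05,-.07,.048],[-.05,.07,.048]]
E
python3 - <<'E'
from h import *
T=dict(np.load("top0.npz"));S=dict(np.load("scene0.npz"))
p,r=fit([(T,PL,np.array([[249,176],[460,165],[475,302],[253,314.]]))],[.6,0,0]);print("nest",p,r.round(1))
q,r=fit([(T,CA,np.array([[338,217],[405,223],[400,271],[333,264.]]))],[.6,0,0]);print("car",q,r.round(1))
print(proj(S,place(p,PL)).round(1).tolist(),proj(S,place(q,CA)).round(1).tolist())
# spare, lens
print("spare",ray(T,(452,270),.0435),"lens",ray(T,(270,300),.08))
a=cv2.resize(T["image"][150:325,240:490,::-1],None,fx=3.2,fy=3.2,interpolation=cv2.INTER_CUBIC);a=cv2.convertScaleAbs(a,alpha=1.6,beta=15)
cv2.imwrite("pics/topz.png",a)
b=cv2.resize(S["image"][165:365,150:430,::-1],None,fx=2.8,fy=2.8,interpolation=cv2.INTER_CUBIC);b=cv2.convertScaleAbs(b,alpha=1.6,beta=15)
cv2.imwrite("pics/scz.png",b)
E
```

```text
nest [ 0.60467211 -0.04145439  0.06774949] [-0.7 -1.4  0.5 -1.7  1.4  0.9 -1.   1.1]
car [ 0.5882691  -0.06035927 -0.09194407] [-0.3 -0.4 -0.3  0.4  1.1  0.1 -0.2 -0.1]
[[424.7, 284.5], [185.1, 359.0], [155.3, 232.8], [364.7, 177.9]] [[313.4, 263.5], [240.6, 274.6], [235.6, 234.2], [304.8, 224.3]]
spare [ 0.53618975 -0.2304791   0.0435    ] lens [0.46832724 0.13657306 0.08      ]
```

View pics/topz.png

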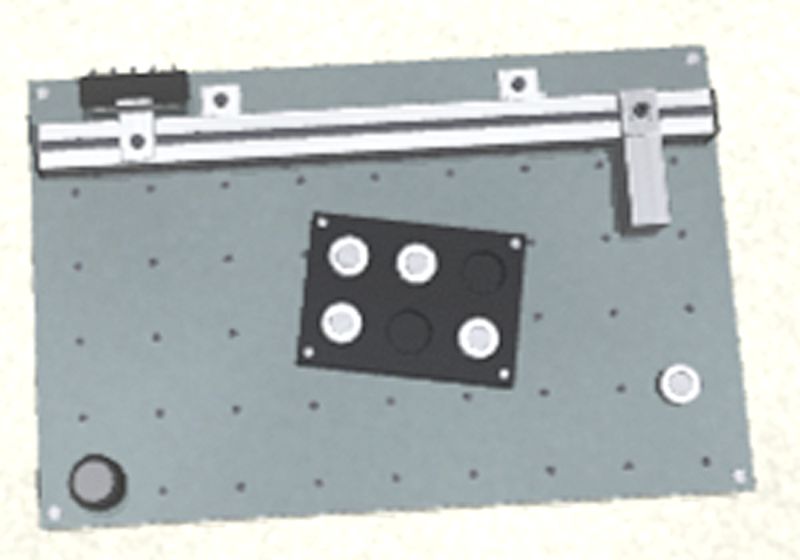

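View pics/scz.png

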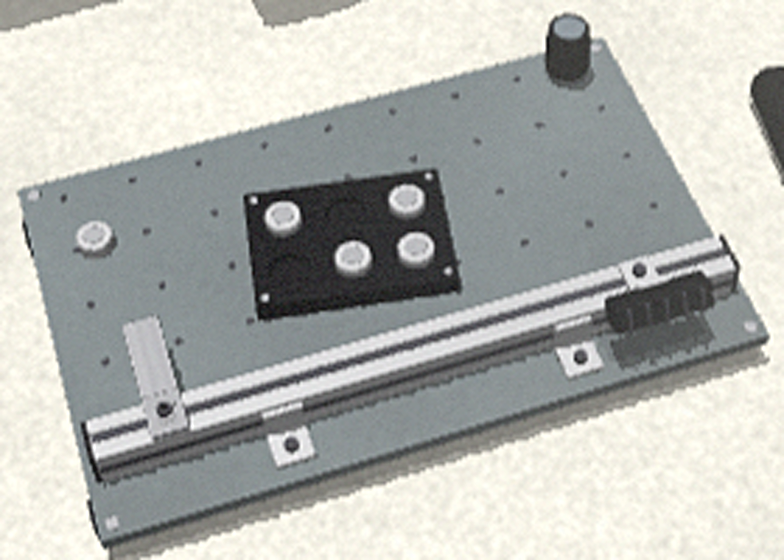

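The enlarged crops show the corners clearly. In the top crop, the plate corners are (28,80), (704,46), (756,491) and (42,529), the carrier corners are (315,212), (525,235), (514,388) and (297,363), and the stop front is (632,227) and (669,224). The scene crop shows the same corners, so I'll fit both views jointly.

```bash
python3 - <<'E'
from h import *
T=dict(np.load("top0.npz"));S=dict(np.load("scene0.npz"))
t=lambda a:(np.array(a)+.5)/3.2-.5+[240,150]
s=lambda a:(np.array(a)+.5)/2.8-.5+[150,165]
pt=t([(28,80),(704,46),(756,491),(42,529)]);ps=s([(768,340),(102,543),(20,190),(600,40)])
ct=t([(315,212),(525,235),(514,388),(297,363)]);cs=s([(461,292),(259,320),(245,196),(437,170)])
st=t([(632,227),(669,224)]);ss=s([(158,317),(124,320)])
for nm,A in(("top",[(T,pt,ct,st)]),("scene",[(S,ps,cs,ss)]),("both",[(T,pt,ct,st),(S,ps,cs,ss)])):
    p,r=fit([(c,PL,a) for c,a,_,_ in A],[.6,0,0]);q,r2=fit([(c,CA,a) for c,_,a,_ in A],[.6,0,0])
    print(nm,p.round(4),q.round(4),r.round(1),r2.round(1))
    ca,sa=np.cos(p[2]),np.sin(p[2]);Rn=np.array([[ca,sa],[-sa,ca]])
    for c,_,_,d in A: print(" stop front in nest",[(Rn@(ray(c,u,.068)[:2]-p[:2])).round(4).tolist() for u in d])
    print(" carrier in nest",(Rn@(q[:2]-p[:2])).round(4),q[2]-p[2])
    sp=Rn@(ray(T,(452,270),.0435)[:2]-p[:2]);print(" spare",sp.round(3))
E
```

```text
top [ 0.6043 -0.0412  0.0671] [ 0.5893 -0.0595 -0.0998] [-0.2  0.1  0.8 -0.5  0.3  0.  -1.   0.2] [-0.6 -0.1  0.7  0.1  0.2 -0.1 -0.2  0. ]
 stop front in nest [[0.0192, -0.1577], [0.0199, -0.1814]]
 carrier in nest [-0.0162 -0.0173] -0.16689003665018098
 spare [-0.081 -0.184]
scene [ 0.6056 -0.0409  0.0625] [ 0.5962 -0.0596 -0.0988] [ 1.  -0.7 -1.2  0.4 -0.9  0.1  1.6 -0.5] [ 0.4 -2.  -0.6 -1.3 -0.4  2.2  0.6  1.9]
 stop front in nest [[0.0205, -0.1583], [0.0154, -0.1799]]
 carrier in nest [-0.0105 -0.0181] -0.161302046118381
 spare [-0.081 -0.185]
both [ 0.6046 -0.0411  0.0661] [ 0.5906 -0.059  -0.0989] [-0.2 -0.2  0.8 -0.6  0.2 -0.  -1.1 -0.1  0.8 -1.5 -0.9  0.2 -1.2  0.1
  1.1 -1. ] [-0.8 -0.6  0.5 -0.5 -0.  -0.7 -0.4 -0.6 -0.1 -4.4 -0.9 -3.8 -0.6  0.
  0.1 -0.3]
 stop front in nest [[0.019, -0.1577], [0.0197, -0.1814]]
 stop front in nest [[0.021, -0.1583], [0.0158, -0.1798]]
 carrier in nest [-0.0152 -0.017 ] -0.1649627712581238
 spare [-0.081 -0.184]
```

{"fn": "drive_tool", "kwargs": {"moves": [[[0,0,0.12],[0,0,0],0.085],[[0,0,0.115],[0,0,0],0.085],[[0,0,0],[0.03,-0.051,0],0.085],[[0,0,0],[0.03,-0.051,0],0.085],[[0,0,0],[0.03,-0.051,0],0.085]]}}

```text
time: 0.72
eef_pos: [0.2807, -0.4839, 0.2476]
tcp_rot: [0.999, 0.033, -0.0, -0.001]
contact_force: [0.6, -0.2, 0.3]
opening: 0.994
finger_force: 0.0
```

{"fn": "drive_tool", "kwargs": {"moves": [[[0,0,0],[0.03,-0.051,0],0.085],[[0,0,0],[0.03,-0.051,0],0.085],[[0,0,0],[0.03,-0.051,0],0.085],[[0,0,0],[0.03,-0.051,0],0.085],[[0,0,0],[0.03,-0.051,0],0.085]]}}

```text
time: 1.35
eef_pos: [0.4132, -0.2194, 0.248]
tcp_rot: [0.999, 0.033, 0.0, -0.0]
contact_force: [0.2, -0.1, 0.3]
opening: 0.995
finger_force: 0.0
```

{"fn": "drive_tool", "kwargs": {"moves": [[[0,0,0],[0.03,-0.051,0],0.085],[[0,0,0],[0.03,-0.051,0],0.085],[[0,0,0],[0.003,-0.001,0.04],0.085],[[0,0,0],[0,0,0.05],0.085],[[0,0,0],[0,0,0],0.085]]}}

```text
time: 1.98
eef_pos: [0.4657, -0.1126, 0.1539]
tcp_rot: [0.999, 0.034, -0.005, -0.003]
contact_force: [-0.1, 0.1, 0.2]
opening: 0.999
finger_force: 0.0
```

{"fn": "drive_tool", "kwargs": {"moves": [[[0,0,0],[0.033,-0.05,0],0.085],[[0,0,0],[0,0,0.05],0.085],[[0,0,0],[0,0,0.044],0.085],[[0,0,0],[0,0,0],0.085],[[0,0,0],[0,0,0],0.085]]}}

```text
time: 2.6
eef_pos: [0.5004, -0.0632, 0.067]
tcp_rot: [0.999, 0.033, 0.002, 0.001]
contact_force: [0.8, 0.2, -0.2]
opening: 0.997
finger_force: 0.0
```

```bash
python3 - <<'E'
from plant import ctrl
import cv2,numpy as np
c=ctrl.read_camera("scene");cv2.imwrite("pics/s1.png",cv2.convertScaleAbs(cv2.resize(c["image"][130:330,140:420,::-1],None,fx=2.8,fy=2.8,interpolation=cv2.INTER_CUBIC),alpha=1.6,beta=15))
E
```

```text
(no output)
```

View pics/s1.png

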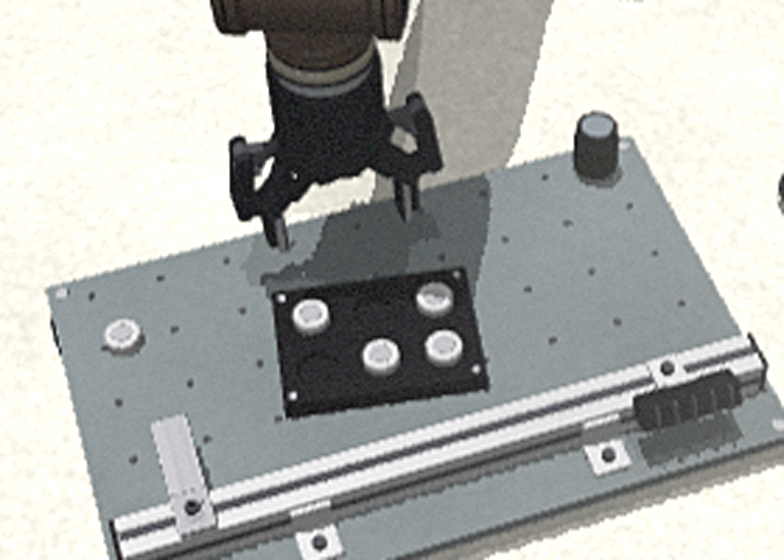

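The hand hangs in front of the carrier, with its fingertips at crop (280,250) and (410,218). I'll estimate the tip height from these.

```bash
python3 - <<'E'
from h import *
from plant import ctrl
S=dict(np.load("scene0.npz"));p=ctrl.get_state()["eef_pos"];print(p)
for z in(.03,.04,.05,.055,.06,.065,.07):
    print(z,[((proj(S,place([p[0],p[1],.066],[[0,dy,z]]))-[140,130])*2.8).round(0).tolist() for dy in(-.047,.047)])
E
```

```text
[ 0.50072058 -0.06331521  0.06748171]
0.03 [[[284.0, 274.0]], [[406.0, 241.0]]]
0.04 [[[282.0, 265.0]], [[406.0, 232.0]]]
0.05 [[[281.0, 256.0]], [[405.0, 223.0]]]
0.055 [[[280.0, 252.0]], [[405.0, 219.0]]]
0.06 [[[279.0, 247.0]], [[404.0, 214.0]]]
0.065 [[[279.0, 243.0]], [[404.0, 210.0]]]
0.07 [[[278.0, 238.0]], [[404.0, 205.0]]]
```

{"fn": "drive_tool", "kwargs": {"moves": [[[0,0,0],[0,0,0.01],0.085],[[0,0,0],[0,0,0.005],0.085],[[0,0,0],[0,0,0],0.085],[[0,0,0],[0,0,0],0.085]]}}

```text
time: 3.15
eef_pos: [0.4985, -0.0623, 0.0494]
tcp_rot: [0.999, 0.033, -0.0, -0.0]
contact_force: [-0.8, 0.1, 1.0]
opening: 0.994
finger_force: 0.0
```

{"fn": "drive_tool", "kwargs": {"moves": [[[0,0,0],[0,0,0.004],0.085],[[0,0,0],[0,0,0],0.085],[[0,0,0],[0,0,0],0.085]]}}

```text
time: 3.52
eef_pos: [0.4984, -0.0623, 0.0453]
tcp_rot: [0.999, 0.033, -0.0, -0.0]
contact_force: [-0.8, -0.2, -0.4]
opening: 0.998
finger_force: 0.0
```

{"fn": "drive_tool", "kwargs": {"moves": [[[0,0,0],[0,0,0.003],0.085],[[0,0,0],[0.01,0,0],0.085],[[0,0,0],[0.006,0,0],0.085],[[0,0,0],[0.006,0,0],0.085],[[0,0,0],[0.006,0,0],0.085]]}}

```text
time: 4.15
eef_pos: [0.5265, -0.0604, 0.0422]
tcp_rot: [0.999, 0.033, -0.001, -0.0]
contact_force: [-1.3, -0.8, 1.4]
opening: 0.998
finger_force: 0.7
```

{"fn": "drive_tool", "kwargs": {"moves": [[[0,0,0],[0.006,0,0],0.085],[[0,0,0],[0.006,0,0],0.085],[[0,0,0],[0.006,0,0],0.085],[[0,0,0],[0.006,0,0],0.085],[[0,0,0],[0.006,0,0],0.085]]}}

```text
time: 4.78
eef_pos: [0.5565, -0.0582, 0.0422]
tcp_rot: [0.999, 0.034, -0.0, -0.0]
contact_force: [-2.1, 0.5, 0.2]
opening: 0.993
finger_force: 0.9
```

{"fn": "drive_tool", "kwargs": {"moves": [[[0,0,0],[0.006,0,0],0.085],[[0,0,0],[0.005,0,0],0.085],[[0,0,0],[0,0,0],0.085],[[0,0,0],[0,0,0],0.085]]}}

```text
time: 5.28
eef_pos: [0.5678, -0.0577, 0.0426]
tcp_rot: [0.999, 0.033, 0.001, 0.0]
contact_force: [0.7, -0.4, 0.1]
opening: 0.99
finger_force: 0.0
```

```bash
cat >> h.py <<'E'
N=np.array([.6045,-.0411,.0665])
def tonest(w):
    d=np.asarray(w)[:2]-N[:2];c,s=np.cos(N[2]),np.sin(N[2]); return np.array([c*d[0]+s*d[1],-s*d[0]+c*d[1]])
E
python3 - <<'E'
from h import *
from plant import ctrl
c=ctrl.read_camera("scene");S=dict(np.load("scene0.npz"));T=ctrl.read_camera("top")
print(tonest(ctrl.get_state()["eef_pos"]))
a=cv2.resize(c["image"][165:365,150:430,::-1],None,fx=1.8,fy=1.8,interpolation=cv2.INTER_CUBIC)
b=cv2.resize(T["image"][150:325,240:490,::-1],(504,353),interpolation=cv2.INTER_CUBIC)
cv2.imwrite("pics/s2.png",cv2.resize(cv2.convertScaleAbs(np.vstack([a[:, :504],b]),alpha=1.6,beta=15),None,fx=.82,fy=.82))
E
```

```text
[-0.03800403 -0.01414857]
```

View pics/s2.png

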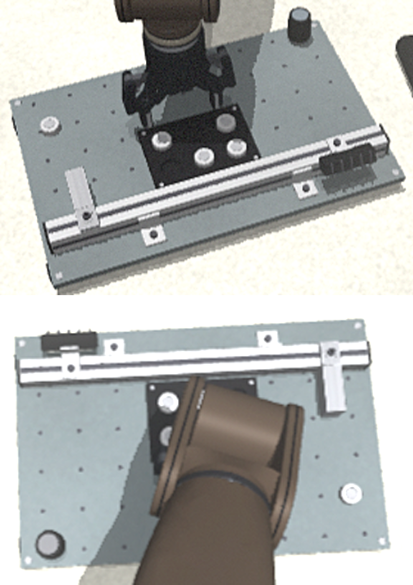

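The carrier is now roughly parallel to the fence, a few millimetres off it. I'll retract, lift and go round to its left end.

{"fn": "drive_tool", "kwargs": {"moves": [[[0,0,0],[-0.03,0,0],0.085],[[0,0,0],[-0.005,0,-0.04],0.085],[[0,0,0],[0,0,-0.06],0.06],[[0,0,0],[0.03,-0.05,0],0.045],[[0,0,0],[0.03,-0.05,0],0.045]]}}

```text
time: 6.0
eef_pos: [0.587, 0.0442, 0.1445]
tcp_rot: [0.999, 0.032, 0.002, 0.0]
contact_force: [0.4, -1.1, -0.5]
opening: 0.527
finger_force: 0.0
```

{"fn": "drive_tool", "kwargs": {"moves": [[[0,0,-0.18],[0,0,0],0.045],[[0,0,-0.18],[0,0,0],0.045],[[0,0,-0.18],[0,0,0],0.045],[[0,0,-0.18],[0,0,0],0.045],[[0,0,-0.18],[0,0,0],0.045]]}}

```text
time: 6.62
eef_pos: [0.5856, 0.0438, 0.1424]
tcp_rot: [0.884, 0.467, 0.0, 0.0]
contact_force: [-0.2, -0.4, 0.9]
opening: 0.523
finger_force: 0.0
```

{"fn": "drive_tool", "kwargs": {"moves": [[[0,0,-0.18],[0,0,0],0.045],[[0,0,-0.18],[0,0,0],0.045],[[0,0,-0.18],[0,0,0],0.045],[[0,0,-0.13],[0,0,0],0.045],[[0,0,0],[0,0,0],0.045]]}}

```text
time: 7.25
eef_pos: [0.5855, 0.0437, 0.1424]
tcp_rot: [0.684, 0.73, 0.0, 0.0]
contact_force: [-0.1, 0.3, 0.1]
opening: 0.523
finger_force: 0.0
```

```bash
python3 - <<'E'
from h import *
from plant import ctrl
from scipy.spatial.transform import Rotation as R
s=ctrl.get_state();M=R.from_quat(s["tcp_rot"]).as_matrix();print(s["eef_pos"],tonest(s["eef_pos"]),s["qpos"].round(2),s["opening"])
print("tool x yaw",np.arctan2(M[1,0],M[0,0]))
c=ctrl.read_camera("scene");np.savez("s3.npz",**c)
cv2.imwrite("pics/s3.png",cv2.convertScaleAbs(cv2.resize(c["image"][165:365,150:430,::-1],None,fx=2.8,fy=2.8,interpolation=cv2.INTER_CUBIC),alpha=1.6,beta=15))
E
```

```text
[0.5855499  0.04374236 0.14240383] [-0.01327036  0.08591408] [-0.1   0.2   1.88  0.    1.06 -0.16] 0.5226573438690926
tool x yaw 1.635201152209672
```

View pics/s3.png

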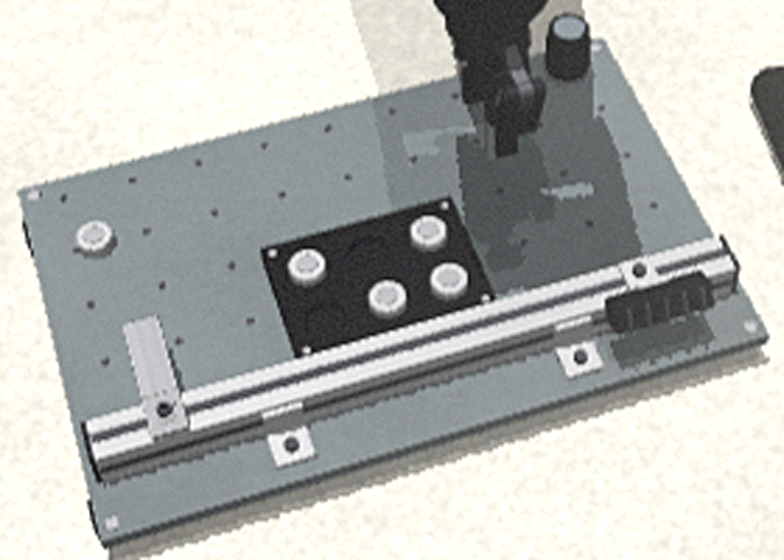

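The carrier is parallel to the fence, with near corners at crop (262,248) and (451,199) and far-left corner at (494,296). The hand is turned, up and to the left.

```bash
python3 - <<'E'
from h import *
S=dict(np.load("scene0.npz"));T=dict(np.load("top0.npz"))
from plant import ctrl
for u in [(262,248),(451,199),(494,296)]:
    print(tonest(ray(S,(np.array(u)+.5)/2.8-.5+[150,165],.048)).round(4))
c=ctrl.read_camera("top");g=c["image"].max(2)
for x,y in[(.03-.05,.0)]: print(proj(T,place(N,[[x,y,.048]])))
E
```

```text
[-0.0265 -0.0773]
[-0.0235  0.0606]
[0.0663 0.0605]
[[360.34725026 245.18303611]]
```

{"fn": "drive_tool", "kwargs": {"moves": [[[0,0,0],[0.009,0.038,0],0.045],[[0,0,0],[0,0,0.05],0.045],[[0,0,0],[0,0,0.034],0.045],[[0,0,0],[0,0,0],0.045],[[0,0,0],[0,0,0],0.045]]}}

```text
time: 7.98
eef_pos: [0.6239, 0.0552, 0.0598]
tcp_rot: [0.684, 0.73, 0.001, 0.001]
contact_force: [0.6, -0.6, -0.0]
opening: 0.529
finger_force: 0.0
```

{"fn": "drive_tool", "kwargs": {"moves": [[[0,0,0],[0,0,0.004],0.045],[[0,0,0],[0,0,0.003],0.045],[[0,0,0],[0,0,0],0.045],[[0,0,0],[0,0,0],0.045]]}}

```text
time: 8.48
eef_pos: [0.623, 0.0552, 0.0516]
tcp_rot: [0.683, 0.73, 0.0, 0.0]
contact_force: [-0.2, 0.6, -0.1]
opening: 0.528
finger_force: 0.0
```

{"fn": "drive_tool", "kwargs": {"moves": [[[0,0,0],[0,0,0.002],0.045],[[0,0,0],[-0.014,0,0],0.045],[[0,0,0],[-0.006,0,0],0.045],[[0,0,0],[-0.006,0,0],0.045],[[0,0,0],[-0.006,0,0],0.045]]}}

```text
time: 9.1
eef_pos: [0.625, 0.0231, 0.0494]
tcp_rot: [0.684, 0.73, 0.0, -0.0]
contact_force: [-0.4, 2.2, -0.9]
opening: 0.526
finger_force: 0.8
```

{"fn": "drive_tool", "kwargs": {"moves": [[[0,0,0],[-0.006,0,0],0.045],[[0,0,0],[-0.006,0,0],0.045],[[0,0,0],[-0.006,0,0],0.045],[[0,0,0],[-0.006,0,0],0.045],[[0,0,0],[-0.006,0,0],0.045]]}}

```text
time: 9.72
eef_pos: [0.627, -0.007, 0.0493]
tcp_rot: [0.683, 0.73, 0.0, -0.0]
contact_force: [-0.3, 1.5, 0.7]
opening: 0.527
finger_force: 0.8
```

{"fn": "drive_tool", "kwargs": {"moves": [[[0,0,0],[-0.006,0,0],0.045],[[0,0,0],[-0.006,0,0],0.045],[[0,0,0],[-0.006,0,0],0.045],[[0,0,0],[-0.006,0,0],0.045],[[0,0,0],[0,0,0],0.045]]}}

```text
time: 10.35
eef_pos: [0.6287, -0.0315, 0.0493]
tcp_rot: [0.684, 0.73, -0.0, 0.0]
contact_force: [0.2, 0.2, 0.2]
opening: 0.525
finger_force: 0.0
```

```bash
python3 - <<'E'
from h import *
from plant import ctrl
s=ctrl.get_state();print(tonest(s["eef_pos"]))
c=ctrl.read_camera("scene")
cv2.imwrite("pics/s4.png",cv2.convertScaleAbs(cv2.resize(c["image"][185:335,150:350,::-1],None,fx=4,fy=4,interpolation=cv2.INTER_CUBIC),alpha=1.6,beta=15))
E
```

```text
[0.02474209 0.00802275]
```

View pics/s4.png

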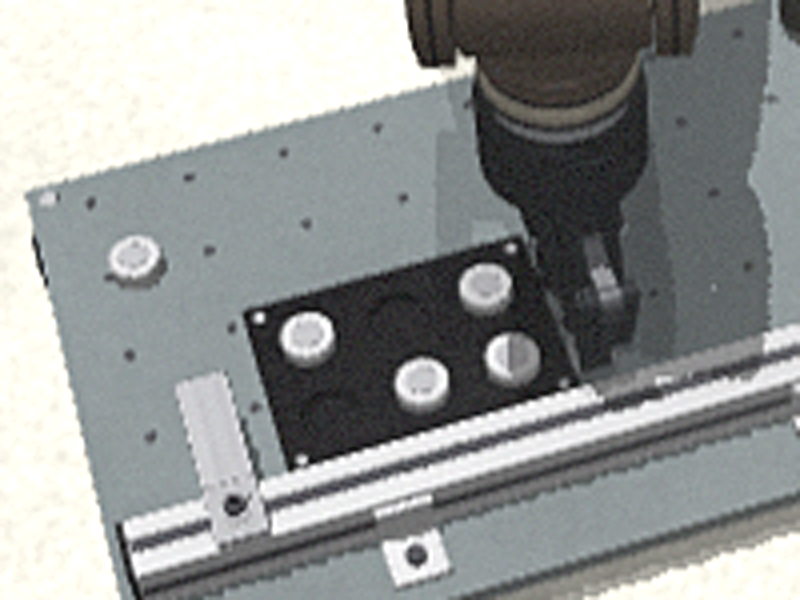

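The carrier is square, about 15 mm from the stop. I'll continue to the stop.

{"fn": "drive_tool", "kwargs": {"moves": [[[0,0,0],[-0.006,0,0],0.045],[[0,0,0],[-0.005,0,0],0.045],[[0,0,0],[-0.002,0,0],0.045],[[0,0,0],[0,0,0],0.045]]}}

```text
time: 10.9
eef_pos: [0.6295, -0.044, 0.0493]
tcp_rot: [0.683, 0.73, -0.0, 0.0]
contact_force: [0.4, 0.1, -0.5]
opening: 0.528
finger_force: 0.0
```

{"fn": "drive_tool", "kwargs": {"moves": [[[0,0,0],[-0.002,0,0],0.045],[[0,0,0],[0,0,0],0.045]]}}

```text
time: 11.15
eef_pos: [0.6295, -0.0456, 0.0493]
tcp_rot: [0.683, 0.73, -0.0, 0.0]
contact_force: [-0.2, 0.7, -0.1]
opening: 0.524
finger_force: 0.4
```

{"fn": "drive_tool", "kwargs": {"moves": [[[0,0,0],[-0.002,0,0],0.045],[[0,0,0],[0,0,0],0.045]]}}

```text
time: 11.4
eef_pos: [0.6296, -0.0471, 0.0493]
tcp_rot: [0.683, 0.73, 0.0, -0.0]
contact_force: [-0.5, 3.5, -0.1]
opening: 0.529
finger_force: 1.7
```

{"fn": "drive_tool", "kwargs": {"moves": [[[0,0,0],[-0.001,0,0],0.045],[[0,0,0],[0,0,0],0.045]]}}

```text
time: 11.65
eef_pos: [0.6296, -0.0471, 0.0493]
tcp_rot: [0.683, 0.73, 0.001, -0.001]
contact_force: [0.2, 7.1, 1.1]
opening: 0.528
finger_force: 3.2
```

{"fn": "drive_tool", "kwargs": {"moves": [[[0,0,0],[-0.001,0,0],0.045],[[0,0,0],[0,0,0],0.045]]}}

```text
time: 11.9
eef_pos: [0.6296, -0.0472, 0.0493]
tcp_rot: [0.684, 0.73, 0.001, -0.002]
contact_force: [-0.1, 9.4, 1.7]
opening: 0.526
finger_force: 4.5
```

It's hard against the stop. Now I'll go back to the near side for the final push to the fence.

{"fn": "drive_tool", "kwargs": {"moves": [[[0,0,0],[0.03,0,0],0.045],[[0,0,0],[0,0,-0.04],0.045],[[0,0,0],[0,0,-0.05],0.045],[[0,0,0],[-0.036,-0.033,0],0.06],[[0,0,0],[-0.036,-0.033,0],0.085]]}}

```text
time: 12.52
eef_pos: [0.5668, -0.0973, 0.1408]
tcp_rot: [0.683, 0.731, -0.0, 0.002]
contact_force: [-0.2, -1.4, -0.3]
opening: 0.892
finger_force: 0.0
```

{"fn": "drive_tool", "kwargs": {"moves": [[[0,0,0],[-0.036,-0.034,0],0.085],[[0,0,0.18],[0,0,0],0.085],[[0,0,0.18],[0,0,0],0.085],[[0,0,0.18],[0,0,0],0.085],[[0,0,0.18],[0,0,0],0.085]]}}

```text
time: 13.15
eef_pos: [0.5352, -0.1349, 0.1395]
tcp_rot: [0.898, 0.44, -0.0, 0.001]
contact_force: [0.3, 0.3, -1.0]
opening: 0.998
finger_force: 0.0
```

{"fn": "drive_tool", "kwargs": {"moves": [[[0,0,0.18],[0,0,0],0.085],[[0,0,0.18],[0,0,0],0.085],[[0,0,0.18],[0,0,0],0.085],[[0,0,0.18],[0,0,0],0.085],[[0,0,0.13],[0,0,0],0.085]]}}

```text
time: 13.78
eef_pos: [0.5352, -0.1348, 0.1395]
tcp_rot: [1.0, 0.031, 0.0, 0.001]
contact_force: [-0.7, 0.9, -0.3]
opening: 0.996
finger_force: 0.0
```

```bash
python3 - <<'E'
from h import *
from plant import ctrl
from scipy.spatial.transform import Rotation as R
s=ctrl.get_state();M=R.from_quat(s["tcp_rot"]).as_matrix();print(s["eef_pos"],tonest(s["eef_pos"]),s["qpos"].round(2),s["opening"],"yaw",np.arctan2(M[1,0],M[0,0]))
E
```

```text
[ 0.53519782 -0.13478764  0.13950733] [-0.07537464 -0.08887536] [-0.43  0.13  1.97 -0.    1.04  1.08] 0.9958143025022385 yaw 0.06240376221563209
```

{"fn": "drive_tool", "kwargs": {"moves": [[[0,0,-0.004],[0,0,0.05],0.085],[[0,0,0],[0,0,0.04],0.085],[[0,0,0],[0,0,0.007],0.085],[[0,0,0],[0,0,0],0.085],[[0,0,0],[0.02,0,0],0.085]]}}

```text
time: 14.4
eef_pos: [0.556, -0.1333, 0.0444]
tcp_rot: [0.999, 0.035, 0.001, 0.001]
contact_force: [-0.0, -0.3, -0.4]
opening: 1.001
finger_force: 0.0
```

{"fn": "drive_tool", "kwargs": {"moves": [[[0,0,0],[0.01,0,0],0.085],[[0,0,0],[0.004,0,0],0.085],[[0,0,0],[0.003,0,0],0.085],[[0,0,0],[0.003,0,0],0.085],[[0,0,0],[0,0,0],0.085]]}}

```text
time: 15.02
eef_pos: [0.5748, -0.1311, 0.0422]
tcp_rot: [0.999, 0.035, -0.0, -0.0]
contact_force: [-0.7, -1.1, 0.5]
opening: 0.995
finger_force: 0.5
```

{"fn": "drive_tool", "kwargs": {"moves": [[[0,0,0],[0.002,0,0],0.085],[[0,0,0],[0.001,0,0],0.085],[[0,0,0],[0,0,0],0.085]]}}

```text
time: 15.4
eef_pos: [0.578, -0.1308, 0.0421]
tcp_rot: [0.999, 0.035, -0.0, -0.0]
contact_force: [-1.5, 0.2, -0.6]
opening: 0.999
finger_force: 0.6
```

{"fn": "drive_tool", "kwargs": {"moves": [[[0,0,0],[0.002,0,0],0.085],[[0,0,0],[0,0,0],0.085]]}}

```text
time: 15.65
eef_pos: [0.5787, -0.1306, 0.0421]
tcp_rot: [0.999, 0.035, -0.002, -0.0]
contact_force: [-5.2, -0.0, 3.2]
opening: 0.992
finger_force: 3.0
```

{"fn": "drive_tool", "kwargs": {"moves": [[[0,0,0],[0.002,0,0],0.085],[[0,0,0],[0,0,0],0.085]]}}

```text
time: 15.9
eef_pos: [0.5789, -0.1305, 0.0421]
tcp_rot: [0.999, 0.035, -0.005, -0.001]
contact_force: [-11.6, -0.5, 7.6]
opening: 0.996
finger_force: 6.2
```

{"fn": "drive_tool", "kwargs": {"moves": [[[0,0,0],[0.002,0,0],0.085],[[0,0,0],[0,0,0],0.085]]}}

```text
time: 16.15
eef_pos: [0.579, -0.1305, 0.0419]
tcp_rot: [0.999, 0.035, -0.008, -0.001]
contact_force: [-18.1, -1.4, 11.9]
opening: 0.99
finger_force: 9.2
```

```bash
python3 - <<'E'
from h import *
from plant import ctrl
s=ctrl.get_state();print(tonest(s["eef_pos"]),s["contact_force"],s["wrist_torque"])
E
```

```text
[-0.0313968  -0.08746896] [-18.12458592  -1.38852911  11.89026962] [-0.56458171  2.70056582 -0.56261561]
```

The carrier is firm against the fence. I'll back away, lift and look.

{"fn": "drive_tool", "kwargs": {"moves": [[[0,0,0],[-0.008,0,0],0.085],[[0,0,0],[-0.03,0,0],0.085],[[0,0,0],[0,0,-0.05],0.085],[[0,0,0],[-0.01,-0.045,-0.04],0.085],[[0,0,0],[0,-0.05,0],0.085]]}}

```text
time: 16.77
eef_pos: [0.5326, -0.0394, 0.1373]
tcp_rot: [0.999, 0.034, 0.006, 0.001]
contact_force: [0.6, 0.3, 0.2]
opening: 0.996
finger_force: 0.0
```

```bash
python3 - <<'E'
from h import *
from plant import ctrl
s=ctrl.get_state();print(tonest(s["eef_pos"]))
c=ctrl.read_camera("scene")
cv2.imwrite("pics/s5.png",cv2.convertScaleAbs(cv2.resize(c["image"][225:335,170:320,::-1],None,fx=5.3,fy=5.3,interpolation=cv2.INTER_CUBIC),alpha=1.7,beta=20))
E
```

```text
[-0.0715893   0.00645897]
```

View pics/s5.png

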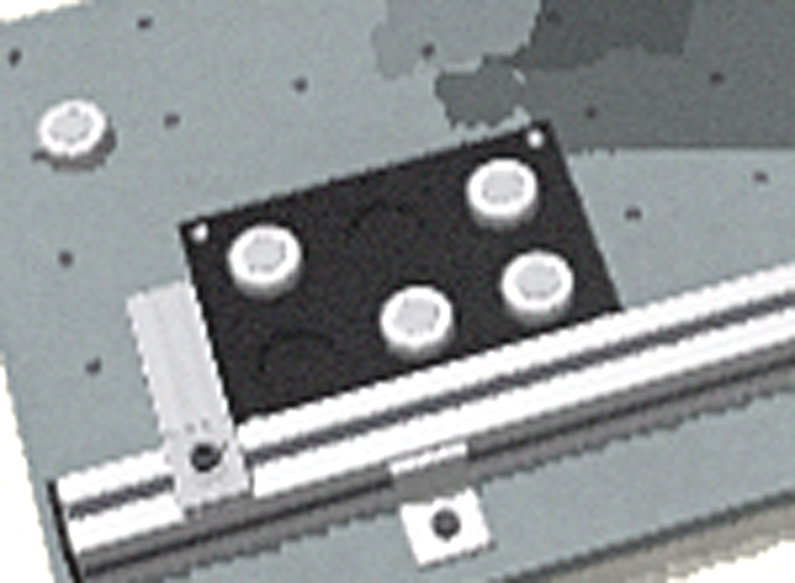

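It looks seated, with the end at the stop's face and the far edge along the fence. I'll check by touch with one more light push on the left end.

{"fn": "drive_tool", "kwargs": {"moves": [[[0,0,-0.18],[0,0,0],0.06],[[0,0,-0.18],[0,0,0],0.045],[[0,0,-0.18],[0,0,0],0.045],[[0,0,-0.18],[0,0,0],0.045],[[0,0,-0.18],[0,0,0],0.045]]}}

```text
time: 17.45
eef_pos: [0.5301, -0.0391, 0.1324]
tcp_rot: [0.883, 0.469, 0.001, 0.0]
contact_force: [0.1, -0.3, 0.9]
opening: 0.524
finger_force: 0.0
```

{"fn": "drive_tool", "kwargs": {"moves": [[[0,0,-0.18],[0,0,0],0.045],[[0,0,-0.18],[0,0,0],0.045],[[0,0,-0.18],[0,0,0],0.045],[[0,0,-0.13],[0,0,0],0.045],[[0,0,0],[0.012,0.05,0],0.045]]}}

```text
time: 18.08
eef_pos: [0.5767, -0.0237, 0.131]
tcp_rot: [0.682, 0.731, -0.001, -0.001]
contact_force: [0.1, -1.2, 1.4]
opening: 0.523
finger_force: 0.0
```

{"fn": "drive_tool", "kwargs": {"moves": [[[0,0,0],[0.012,0.05,0],0.045],[[0,0,0],[0,0,0],0.045],[[0,0,0],[0,0,0],0.045]]}}

```text
time: 18.45
eef_pos: [0.6272, -0.008, 0.1317]
tcp_rot: [0.682, 0.732, -0.0, -0.0]
contact_force: [0.6, -0.0, -0.4]
opening: 0.528
finger_force: 0.0
```

```bash
python3 - <<'E'
from h import *
from plant import ctrl
from scipy.spatial.transform import Rotation as R
s=ctrl.get_state();M=R.from_quat(s["tcp_rot"]).as_matrix();print(s["eef_pos"],tonest(s["eef_pos"]),s["opening"],"yaw-90",np.arctan2(M[1,0],M[0,0])-np.pi/2)
E
```

```text
[ 0.62724023 -0.00804123  0.1317026 ] [0.02488676 0.03147459] 0.5279085491445858 yaw-90 0.07047035702423399
```

{"fn": "drive_tool", "kwargs": {"moves": [[[0,0,0.004],[0,0.005,0.05],0.045],[[0,0,0],[0,0,0.032],0.045],[[0,0,0],[-0.02,0,0],0.045],[[0,0,0],[-0.012,0,0],0.045],[[0,0,0],[0,0,0],0.045]]}}

```text
time: 19.08
eef_pos: [0.6347, -0.0413, 0.0512]
tcp_rot: [0.684, 0.729, 0.0, 0.0]
contact_force: [0.6, -0.7, 0.6]
opening: 0.529
finger_force: 0.0
```

{"fn": "drive_tool", "kwargs": {"moves": [[[0,0,0],[-0.003,0,0],0.045],[[0,0,0],[-0.002,0,0],0.045],[[0,0,0],[-0.001,0,0],0.045],[[0,0,0],[0,0,0],0.045]]}}

```text
time: 19.58
eef_pos: [0.635, -0.0456, 0.0503]
tcp_rot: [0.683, 0.73, -0.0, -0.0]
contact_force: [0.2, 0.8, 0.5]
opening: 0.528
finger_force: 0.0
```

{"fn": "drive_tool", "kwargs": {"moves": [[[0,0,0],[-0.002,0,0],0.045],[[0,0,0],[0,0,0],0.045]]}}

```text
time: 19.82
eef_pos: [0.6351, -0.0467, 0.0503]
tcp_rot: [0.683, 0.73, 0.001, -0.001]
contact_force: [-0.3, 5.0, 0.3]
opening: 0.529
finger_force: 2.2
```

{"fn": "drive_tool", "kwargs": {"moves": [[[0,0,0],[-0.002,0,0],0.045],[[0,0,0],[0,0,0],0.045]]}}

```text
time: 20.08
eef_pos: [0.635, -0.0469, 0.0503]
tcp_rot: [0.684, 0.73, 0.002, -0.002]
contact_force: [0.3, 10.2, 1.6]
opening: 0.529
finger_force: 5.0
```

{"fn": "drive_tool", "kwargs": {"moves": [[[0,0,0],[0.006,0,0],0.045],[[0,0,0],[0.03,0,0],0.045],[[0,0,0],[0,0,-0.05],0.045],[[0,0,0],[0.03,-0.02,-0.05],0.045],[[0,0,0],[0.02,-0.05,0],0.045]]}}

```text
time: 20.7
eef_pos: [0.564, 0.031, 0.1567]
tcp_rot: [0.683, 0.73, 0.003, 0.006]
contact_force: [-1.2, 0.4, 0.3]
opening: 0.522
finger_force: 0.0
```

{"fn": "drive_tool", "kwargs": {"moves": [[[0,0,0],[0,-0.05,0],0.045],[[0,0,0],[0,0,0],0.045],[[0,0,0],[0,0,0],0.045]]}}

```text
time: 21.08
eef_pos: [0.5108, 0.0276, 0.1511]
tcp_rot: [0.684, 0.73, 0.0, 0.001]
contact_force: [0.9, -1.1, -0.6]
opening: 0.529
finger_force: 0.0
```

```bash
python3 - <<'E'
from h import *
from plant import ctrl
c=ctrl.read_camera("scene");T=ctrl.read_camera("top")
a=cv2.resize(c["image"][225:335,170:320,::-1],(600,440),interpolation=cv2.INTER_CUBIC);cv2.imwrite("pics/s6a.png",cv2.convertScaleAbs(a,alpha=1.7,beta=20))
b=T["image"][165:290,330:480,::-1]; o=cv2.convertScaleAbs(cv2.resize(b,None,fx=4.8,fy=4.8,interpolation=cv2.INTER_CUBIC),alpha=1.7,beta=20)
cv2.imwrite("pics/t6.png",np.hstack([o,])[:600])
E
```

```text
(no output)
```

View pics/t6.png

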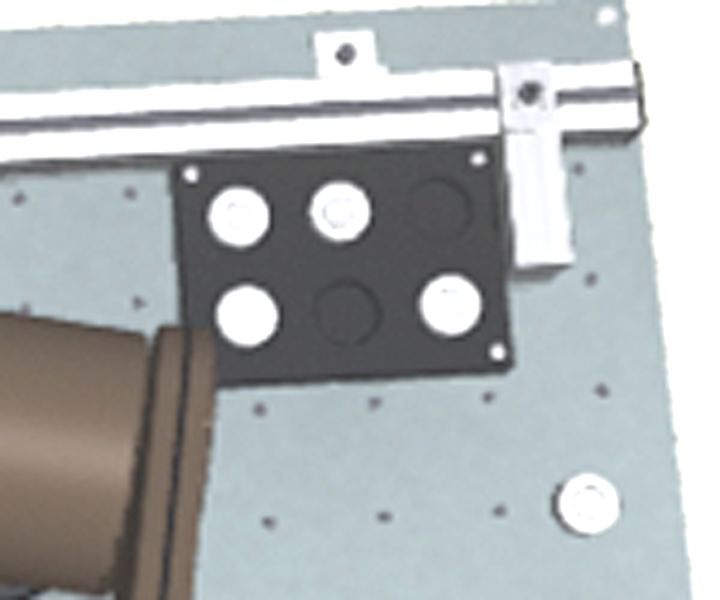

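The top view shows the carrier's far edge along the fence, its end against the stop at about (505,200), all samples in place, and the hand clear. Handing in.

```bash
python3 -c "
from plant import ctrl
print(ctrl.sign_off())"
```

```text
the job is handed in; nothing more can be done
None
```

I handed the job in with the carrier pushed flush along the fence and hard against the right-hand stop, as far as touch and the last picture show; the hand was clear and the samples were in their pockets, but the sign-off returned no verdict.

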